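Pack the water-testing kit into its foam

TASK

Finish packing the water-testing kit: lay the handheld meter, display up, in the foam cutout that matches its outline and press it down until it is fully home on the bottom of the cutout along its whole length. The amber bottle lies in its own cutout but still stands proud: press it fully home too, in whichever order suits. Press steadily, without dropping or hammering them in, and leave the electrode, the glassware, the dishes and the other bottles where they are.

Things in the scene. Friction and masses are not known exactly. Their poses are not given: they have to be found in the camera images.
- meter: Handheld meter, light grey plastic, lying display up on the bench; a T seen from above, 165 mm long, 30 mm thick, 0.18 to 0.26 kg. Head with dark display 66 mm wide, x = +22.5 to +82.5 mm; handle with keys 46 mm wide, x = -82.5 to +22.5 mm. Origin: middle of its length and width, on the underside; x to the head end, z up out of the display. Mass centre x = +7 mm. Lower side edges bevelled.
- foam_meter: Charcoal foam block, 210 x 105 x 46 mm, with the meter's empty T-shaped cutout; fixed. Origin: centre of its underside, 4 mm over the bench; x along it, z up; top at z = 46 mm. The cutout is 2 mm wider than the meter at each side and 4 mm longer at each end; its wide part is at +x. Beyond the handle end is a thumb notch, 24 x 13 mm, 14 mm deep.
- meter_seat (a point): Centre of the lighter grey floor of the meter's cutout, 26 mm below the foam's top; axes as the block's. Here the meter's origin belongs, its x along this x; its face then stands 4 mm above the foam.
- meter_rest (a point): 15.5 mm above meter_seat: where the underside stops when the meter is just laid in, held by springy foam grips on the side walls (at x = -60 and +55 mm, 24 mm long, 3.5 mm proud of the wall, 9 mm below the foam's top). About 20 mm of the meter still shows. It takes 8 to 20 N in all to press it on down; pressed off centre, one end goes first.
- bottle: Closed amber bottle with white cap and blank label, 0.10 to 0.16 kg, lying half in its cutout. Origin: on its axis, middle of its 100 mm length; x along the axis to the cap. Body 44 mm in diameter from x = -50 to +20 mm, then a shoulder; cap 28 mm in diameter from x = +32 to +50 mm. y and z turn as it rolls.
- foam_bottle: Charcoal foam block, 210 x 105 x 46 mm, with the bottle's cutout, cap end at +x; fixed. Origin: centre of its underside, 4 mm over the bench; x along it, z up; top at z = 46 mm. The cutout is 2 mm wider than the bottle at each side and 2.5 mm longer at each end; floor at z = 12 mm.
- bottle_seat (a point): Where the bottle's origin belongs when it lies home on the cutout's floor: 12 mm below the foam's top; 10 mm of the bottle then shows. Axes as the block's. At the start springy foam grips at x = -38 and +8 mm hold the bottle about 17 mm higher; it takes 5 to 15 N to press it down, best at x = -15 mm, midway between them. They then keep it in.
- foam_probe: Charcoal foam block of the same size and origin, with the electrode in its long narrow slot. The three blocks lie in any order across an open fixed case, 105 mm apart, all the same way round; the case's walls are 3 mm lower than the foam.
- electrode: pH electrode, 151 mm long, 14 mm shaft with a grey 22 mm cap, already home in its slot, below the foam's top; leave it. Origin: middle of its length, 11 mm below its axis.
- flask_glass: Stoppered glass conical flask, 84 mm wide, 163 mm tall with its stopper, beyond the case; leave. Origin: centre of its underside.
- flask_plastic: Milky plastic conical flask, 90 mm wide, 150 mm tall, beyond the case; leave. Origin: centre of its underside.
- reagent_bottle: Big upright amber bottle with blue cap, 100 mm wide, 220 mm tall; leave. Origin: centre of its underside.
- small_bottle: Small upright amber bottle with white cap, 48 mm wide, 96 mm tall, in use on the bench; leave. Origin: centre of its underside.
- petri_dishes: Two stacked clear dishes, 91 mm wide, 31 mm tall; leave. Origin: centre of the underside.
- round_flask: Round-bottomed glass flask on a cork ring, 90 mm wide, 144 mm tall; leave. Origin: centre of the ring's underside.
Not all that is in view belongs to the job. What is shaped like the bottle but pink or purple is not meant.

How it is judged:
At the end, for the whole second after the job is handed in: The meter lies display up on its cutout's floor (within 3 mm, level within 0.03 rad, within 6 mm and 0.08 rad of its place) and the bottle lies on its own cutout's floor (within 3 mm, within 6 mm and 0.05 rad of its place); both are at rest (horizontal distance between meter and meter_seat below 0.006 m and z of meter in the frame of meter_seat below 0.003 m and angle between meter's own z axis and vertical below 0.03 rad and angle between the x axis of meter and the x axis of foam_meter, either way round below 0.08 rad and horizontal distance between bottle and bottle_seat below 0.006 m and z of bottle in the frame of bottle_seat below 0.003 m and angle between the x axis of bottle and the x axis of foam_bottle, either way round below 0.05 rad and linear speed of each of meter, bottle below 0.01 m/s); the robot touches nothing.
It fails at once if the meter or the bottle is dropped into its cutout from a height (it meets the foam at over 0.8 m/s, a fall of more than about 30 mm) or hammered in (it passes the grips at over 0.4 m/s) ((horizontal distance between meter and meter_seat below 0.02 m and z of meter in the frame of meter_seat below 0.012 m and linear speed of meter above 0.4 m/s) or (horizontal distance between meter and meter_seat below 0.02 m and z of meter in the frame of meter_seat below 0.04 m and linear speed of meter above 0.8 m/s) or (horizontal distance between bottle and bottle_seat below 0.02 m and z of bottle in the frame of bottle_seat below 0.014 m and linear speed of bottle above 0.4 m/s) or (horizontal distance between bottle and bottle_seat below 0.02 m and z of bottle in the frame of bottle_seat below 0.04 m and linear speed of bottle above 0.8 m/s)).
It fails at once if the electrode is moved by more than 15 mm (distance of electrode from where it was at the start of the episode above 0.015 m).
It fails at once if glassware, dishes or other bottles are moved by more than 30 mm (distance of any of flask_glass, flask_plastic, reagent_bottle, small_bottle, petri_dishes, round_flask from where it was at the start of the episode above 0.03 m).
It also fails if it takes over 45 s, if anything falls off the work surface, if the arm or the gripper's body presses on something with over 40 N, if the wrist force passes 120 N, or if a joint passes its speed limit or range.

ROBOT

A 6-joint arm with a two-finger parallel gripper is mounted at the origin on the work surface. World frame = base frame: x ahead of the robot, y to its left, z up, the work surface at z = 0. Lengths are in m, angles in rad, forces in N, time in s.
With the tool pointing down it reaches from about 0.4 to 0.925 m from the base axis. Payload 12.5 kg.
Tool frame: the origin (TCP) lies at the very end of the fingers, on their centre line; the grasp point (between the pads) lies 19 mm behind it (manip.grip_point_offset is the distance from the TCP to the grasp point, in m); z points along the fingers, x is the direction in which the jaws open and shut, and the axes are right-handed (so a half turn about z gives the same grasp; the last joint's range is limited). The gripper opens to 95 mm and grips with 3 to 60 N. Pads are 20 mm wide; open, the fingers measure 119 mm over their backs; the gripper's body (75 mm by 180 mm) begins 59 mm behind the grasp point.
Start: joints at [1.129, 0.491, 1.559, -0, 1.092, -0.106], TCP at [0.206, 0.59, 0.215] pointing down, gripper open.
Joint ranges: [-3.1, 3.1], [-0.84, 2.19], [0.05, 2.79], [-1.13, 4.28], [0.06, 2.93], [-2.69, 2.69]. Speed limits (rad/s): [2.22, 2.22, 2.79, 3.14, 3.14, 3.14].

INTERFACE

Orientations are given as a rotation vector (axis times angle).
In Python, from rig import manip, get_image, ticket gives the robot as it stands.
- The arm moves only by the shell command python3 -m pendant 'ROWS' [FORCE]. ROWS is JSON, a list that holds one entry, the list of rows, each a list of 5 numbers: the finger opening in mm, from 0 to 95.1, then the shift along the tool's x, y, z in mm, then the turn about the tool's z in rad. A call has 1 to 20 rows; each row is the pose to reach, as a shift and turn from the pose commanded when the call began, along the tool's axes at that moment; what a row does not reach only later rows make up. A row lasts 1/10 s, in which the tool goes at most 50 mm and 8.59 degrees, less where a joint would pass 70% of its speed; a pose out of reach is approached as far as the arm can. A call with a gripper value outside its range is refused whole. The fingers move at their own pace and stop on an object; FORCE is the grip in N (left out, the last holds). Time passes only in rows, so rows that repeat a pose let the fingers close. It gives the time, the measured TCP pose, the force and the opening at its end, in the units of the state.
- manip.state(): the state, without advancing time (a new reading comes with each control period).
- get_image(name): name is "side" or "top"; returns a dict with "pixels" (384x512x3 uint8, blue, green, red), "fx", "fy", "cx", "cy" (pixels), "dist_coeffs" ([k1, k2, p1, p2, k3] as OpenCV has them; the pictures are not rectified), "rvec" (rotation vector, rad) and "tvec" (3), from world to camera coordinates, as OpenCV has them. Camera axes: x right, y down, z forward; pixel columns grow to the right and rows downward; lengths in m; the calibration is good to about 2 mm. A picture is of the moment at which its call begins. There is no depth.
- ticket.finish_job(): hands the job in, once; it reports no verdict.
The state is a dict: "clock": time; "joints": joint angles; "joint_vel": joint speeds; "tau": joint torques, N m; "position": TCP position; "ee_rot": TCP orientation; "wrist_force": force on the tool from outside, world axes, zero at the start; "wrist_torque": the same for the moment, N m; "finger_gap": opening from 0.0 (shut) to 1.0 (fully open).
Only numpy, scipy, OpenCV 4.12 (cv2) and the standard library are available. Lean on these libraries where they do the work, as an engineer would, in place of code of your own. Each camera call takes 0.05 s, during which the arm holds its last target. There are 200 camera calls.

## Working session

There is one attempt and no reset: what is moved stays moved. The work goes in short steps, Python scripts to look and compute and a shell command to move; the robot and the scene stay as the last step left them, time stands still between calls to the robot, and variables do not carry over. Pictures are saved under pics/ and viewed, about 8 in all and at most 12, crops included, and the job is handed in when it is done.

```bash
mkdir -p pics
cat > h.py <<'E'
import numpy as np, cv2
from rig import manip, get_image, ticket
def snap(n,f):
    im=get_image(n); np.save('/tmp/'+n+'.npy',{k:im[k] for k in im},allow_pickle=True)
    cv2.imwrite(f,im['pixels']); return im
def load(n): return np.load('/tmp/'+n+'.npy',allow_pickle=True).item()
def K(im): return np.array([[im['fx'],0,im['cx']],[0,im['fy'],im['cy']],[0,0,1.]])
def p2w(im,uv,z):
    d=np.array(im['dist_coeffs'],float); R=cv2.Rodrigues(np.array(im['rvec'],float))[0]; t=np.array(im['tvec'],float)
    u=cv2.undistortPoints(np.array(uv,float).reshape(-1,1,2),K(im),d).reshape(-1,2)
    c=-R.T@t; r=np.c_[u,np.ones(len(u))]@R
    return c+r*((z-c[2])/r[:,2])[:,None]
def w2p(im,P): return cv2.projectPoints(np.array(P,float).reshape(-1,3),np.array(im['rvec'],float),np.array(im['tvec'],float),K(im),np.array(im['dist_coeffs'],float))[0].reshape(-1,2)
E
python3 - <<'E'
from h import *
a=snap('top','pics/t0.png');b=snap('side','pics/s0.png')
for im in(a,b):
    R=cv2.Rodrigues(np.array(im['rvec'],float))[0];print(-R.T@np.array(im['tvec']),R[2])
s=manip.state();print(s)
for n in 'ts':
    i=cv2.imread(f'pics/{n}0.png');cv2.imwrite(f'pics/{n}0b.png',cv2.resize(i,(800,600),interpolation=cv2.INTER_CUBIC))
E
```

```text
[0.40907338 0.06817144 1.4635628 ] [ 0.10515753  0.0060284  -0.9944373 ]
[-0.01976333 -0.93538668  0.71904207] [ 0.42348001  0.76073572 -0.49187991]
{'clock': 0.1, 'joints': array([ 1.12937415e+00,  4.91479360e-01,  1.55937212e+00,  6.60345147e-05,
        1.09169711e+00, -1.05616764e-01]), 'joint_vel': array([-0.0004746 , -0.00165476, -0.00024354,  0.00015308, -0.00053144,
       -0.00103271]), 'tau': array([ 3.35088560e-03, -6.13628268e+01, -2.58604091e+01,  6.93586003e-02,
        4.70790337e-02, -5.08099981e-05]), 'position': array([0.20584151, 0.58991411, 0.2141382 ]), 'ee_rot': array([ 2.56112563e+00,  1.81868556e+00, -1.35401498e-03]), 'wrist_force': array([-1.00713314, -0.24169094, -0.57859791]), 'wrist_torque': array([-0.00230824,  0.07378974,  0.02777633]), 'finger_gap': 0.9993994393702931}
```

View pics/t0b.png

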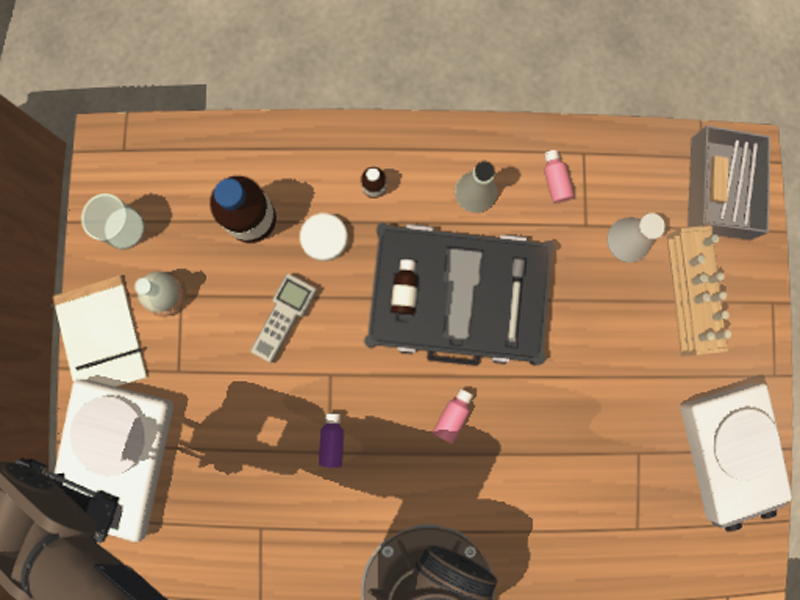

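View pics/s0b.png

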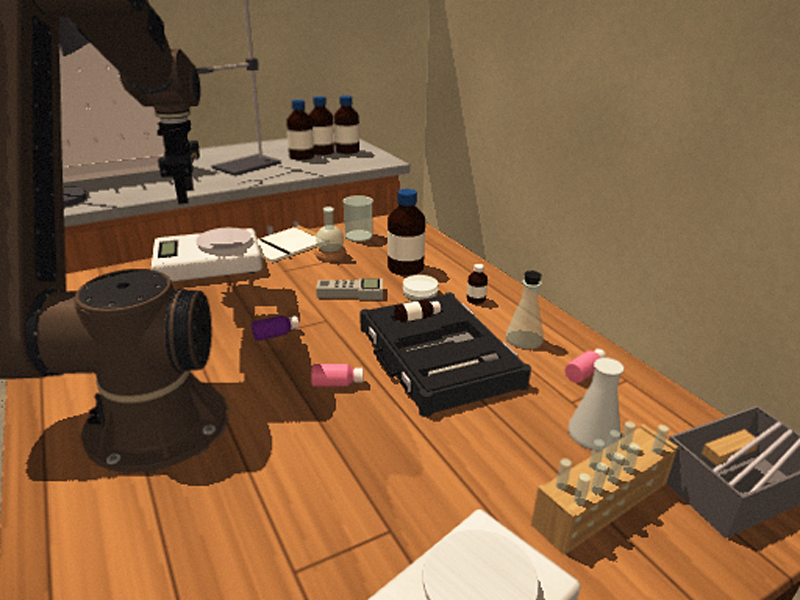

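The top view shows the meter at about (285,318), head up and to the right. The case is at about (460,295): bottle cutout at (404,290), empty T cutout at (462,295) with its wide part up, and the electrode at (515,300). I'll enlarge that area to measure it.

Run:
```python
from h import *
i=cv2.imread('pics/t0.png')[138:238,155:355]
cv2.imwrite('pics/t1.png',cv2.resize(i,(800,400),interpolation=cv2.INTER_CUBIC))
```

```text
(no output)
```

View pics/t1.png

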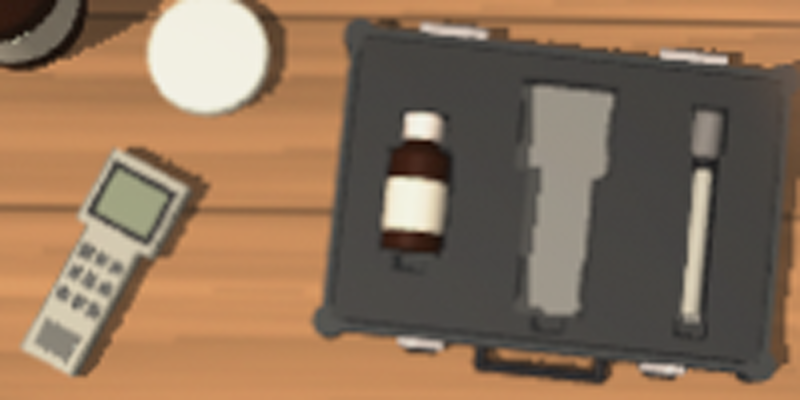

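```bash
cat >> h.py <<'E'
from scipy.optimize import least_squares
def fit(im,uv,xy,z,x0):
    W=p2w(im,uv,z)[:,:2]; xy=np.array(xy)
    def T(p): c,s=np.cos(p[2]),np.sin(p[2]); return xy@np.array([[c,s],[-s,c]])+p[:2]
    r=least_squares(lambda p:(T(p)-W).ravel(),x0); return r.x,np.round((T(r.x)-W)*1000,1)
def c2n(uv,s,ox,oy): return (np.array(uv,float)+.5)/s-.5+[ox,oy]
E
python3 - <<'E'
from h import *
im=load('top'); f=lambda u:c2n(u,4,155,138)
print(fit(im,f([(118,150),(190,185),(76,375),(24,345)]),[(.0825,.033),(.0825,-.033),(-.0825,-.023),(-.0825,.023)],.03,[.55,.25,-.4]))
print(fit(im,f([(530,84),(614,93),(580,317),(527,312)]),[(.0865,.035),(.0865,-.035),(-.0865,-.025),(-.0865,.025)],.024,[.55,.0,0]))
# foam outer rect, meter block is centre
print(fit(im,f([(362,38),(782,75),(762,352),(336,318)]),[(.105,.1575),(.105,-.1575),(-.105,-.1575),(-.105,.1575)],.05,[.55,.0,0]))
w=p2w(im,f([(423,113),(413,252)]),.06);print(w,np.linalg.norm(w[0]-w[1]),w.mean(0))
E
```

```text
(array([ 0.52070079,  0.28482938, -0.47203124]), array([[ 3. ,  1.6],
       [-1.2, -2.2],
       [-0.6, -0.3],
       [-1.2,  0.9]]))
(array([ 0.57280186, -0.05876455, -0.07937155]), array([[ 0.8,  2.9],
       [ 1.1, -3.3],
       [-1.3, -5. ],
       [-0.6,  5.3]]))
(array([ 0.57438481, -0.05560649, -0.07336574]), array([[ 1.2,  0.8],
       [ 1.2,  0.1],
       [-2. , -1.2],
       [-0.4,  0.2]]))
[[0.63208223 0.04727991 0.06      ]
 [0.52981633 0.05343105 0.06      ]] 0.1024507300079899 [0.58094928 0.05035548 0.06      ]
```

```bash
cat >> h.py <<'E'
def go(x,y,z,yaw):
    "tool-axes shift (mm) and turn to bring TCP to x,y,z with tool x at world angle yaw"
    s=manip.state(); R=cv2.Rodrigues(np.array(s['ee_rot']))[0]
    d=R.T@(np.array([x,y,z])-s['position'])*1000; a=np.arctan2(R[1,0],R[0,0])
    print('shift',np.round(d,1),'turn',round((a-yaw+np.pi)%(2*np.pi)-np.pi,4),'pos',s['position'].round(4),'tilt',R[:,2].round(4),'F',s['wrist_force'].round(1),'gap',round(s['finger_gap']*95.1,1),'t',s['clock'])
E
python3 -c "
from h import *
go(.5252,.2825,.10,1.0988)"
```

```text
shift [-184.9  402.8  114.2] turn 0.1362 pos [0.2058 0.5899 0.2141] tilt [-5.e-04 -8.e-04 -1.e+00] F [-1.  -0.2 -0.6] gap 95.0 t 0.1
```

```bash
python3 -m pendant '[[[95,-18,40,0,0.02],[95,-37,80,0,0.04],[95,-55,120,0,0.06],[95,-74,160,0,0.08],[95,-92,201,0,0.10],[95,-111,241,20,0.12],[95,-129,281,40,0.136],[95,-148,322,60,0.136],[95,-166,362,85,0.136],[95,-185,403,114,0.136],[95,-185,403,114,0.136],[95,-185,403,114,0.136],[95,-185,403,114,0.136]]]' 20
python3 - <<'E'
from h import *
go(.5252,.2825,.014,1.0988)
a=snap('top','pics/t2.png');snap('side','pics/s2.png')
A=cv2.resize(cv2.imread('pics/t2.png')[138:238,140:340],(800,400),interpolation=cv2.INTER_CUBIC)
B=cv2.resize(cv2.imread('pics/s2.png')[160:210,190:290],(400,200),interpolation=cv2.INTER_CUBIC)
cv2.imwrite('pics/c2.png',np.vstack([A,np.hstack([B,np.zeros_like(B)])]))
E
```

```text
clock: 1.4
position: [0.525, 0.2833, 0.1011]
ee_rot: [-2.679, -1.641, -0.001]
wrist_force: [-0.1, 0.7, 0.2]
finger_gap: 0.998
shift [-0.7  0.5 87.1] turn 0.0006 pos [0.525  0.2833 0.1011] tilt [ 2.e-04  3.e-04 -1.e+00] F [-0.1  0.7  0.2] gap 94.9 t 1.4
```

View pics/c2.png

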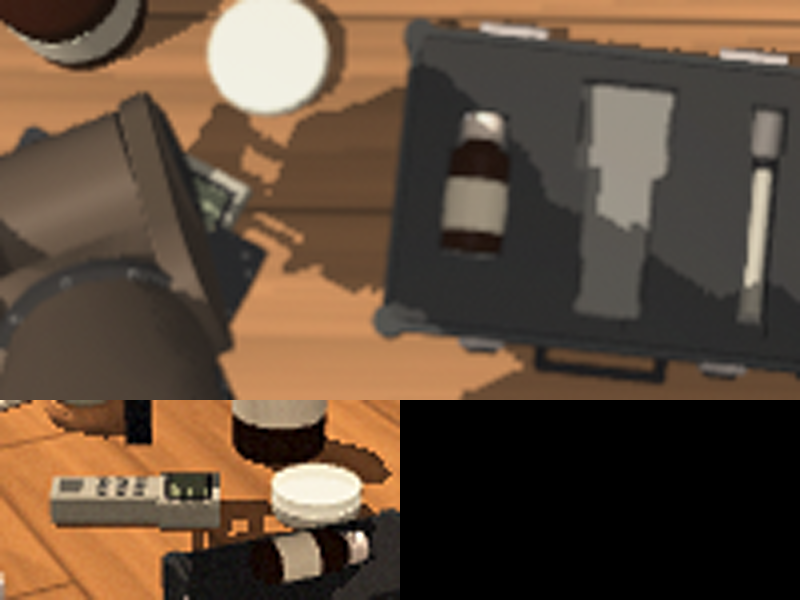

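The top view is blocked by the arm. The side view shows the meter at crop (52–220,475–528), plus a dark finger tip at about (138,443). I'll project the expected fingers and meter outline to check that they match.

Run:
```python
from h import *
b=load('side')
p=np.array([.5207,.2848]);y=-.472;R=np.array([[np.cos(y),-np.sin(y)],[np.sin(y),np.cos(y)]])
for z in(.03,0):
  q=[(-.0825,.023),(-.0825,-.023),(.0225,-.023),(.0825,-.033),(.0825,.033)]
  P=[[*(p+R@v),z] for v in q]; n=w2p(b,P); print(np.round((n-[190,160]+.5)*4-.5+[0,400]))
t=np.array([.525,.2833]);d=np.array([np.cos(1.0988),np.sin(1.0988)])
print(np.round((w2p(b,[[*(t+k*d),.101] for k in(-.0535,.0535)])-[190,160]+.5)*4-.5+[0,400]))
A=b['pixels'][115:215,180:300];cv2.imwrite('pics/c3.png',cv2.resize(A,(720,600),interpolation=cv2.INTER_CUBIC))
```

```text
[[ 55. 476.]
 [ 51. 498.]
 [159. 498.]
 [221. 502.]
 [221. 472.]]
[[ 56. 503.]
 [ 52. 525.]
 [160. 525.]
 [221. 530.]
 [221. 498.]]
[[137. 445.]
 [142. 398.]]
```

View pics/c3.png

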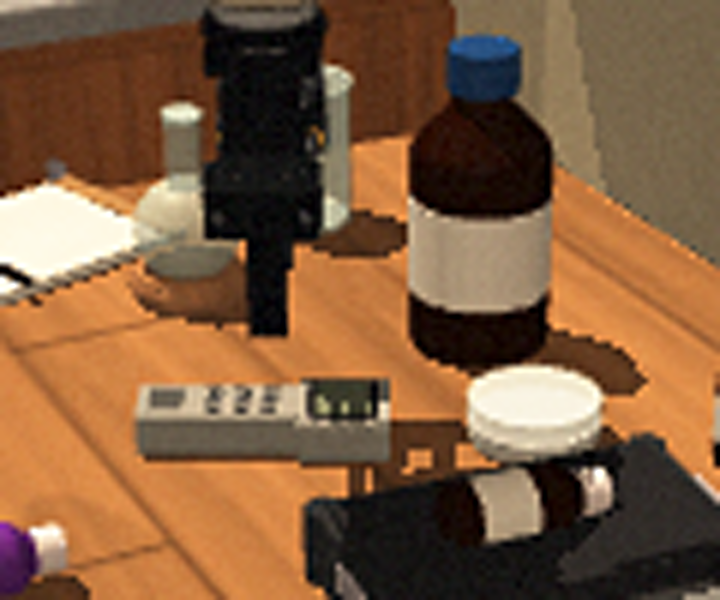

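The projected fingers and meter outline match the side view to about 1 mm, and the grasp is clear. I'll go down and grip.

```bash
python3 -m pendant '[[[95,-0.5,0.5,20,0],[95,-0.5,0.5,45,0],[95,-0.5,0.5,65,0],[95,-0.5,0.5,80,0],[95,-0.5,0.5,87,0],[95,-0.5,0.5,87,0],[40,-0.5,0.5,87,0],[40,-0.5,0.5,87,0],[40,-0.5,0.5,87,0],[40,-0.5,0.5,87,0],[40,-0.5,0.5,87,0],[40,-0.5,0.5,87,0],[40,-0.5,0.5,87,0],[40,-0.5,0.5,87,0]]]' 35
python3 -m pendant '[[[40,0,0,-10,0],[40,0,0,-30,0],[40,0,0,-60,0],[40,0,0,-90,0],[40,0,0,-100,0],[40,0,0,-100,0]]]'
python3 - <<'E'
from h import *
# meter x=+5 at grasp; seat (.5735,-.0565) yaw -.076
go(.5735+.005,-.0565,.115,-.076+np.pi/2)
E
```

```text
clock: 2.9
position: [0.5259, 0.2821, 0.0138]
ee_rot: [-2.679, -1.641, -0.001]
wrist_force: [-0.0, 1.5, 1.4]
finger_gap: 0.482
clock: 3.5
position: [0.526, 0.2821, 0.1149]
ee_rot: [2.679, 1.641, 0.004]
wrist_force: [0.0, 0.8, -3.1]
finger_gap: 0.481
shift [-277.8  200.6   -0.3] turn -0.3957 pos [0.526  0.2821 0.1149] tilt [ 2.2e-03  9.0e-04 -1.0e+00] F [ 0.   0.8 -3.1] gap 45.7 t 3.5
```

```bash
python3 -m pendant '[[[40,-14,10,0,-0.03],[40,-42,30,0,-0.08],[40,-70,50,0,-0.13],[40,-98,71,0,-0.18],[40,-126,91,0,-0.22],[40,-154,111,0,-0.26],[40,-182,132,0,-0.30],[40,-210,152,0,-0.34],[40,-236,170,0,-0.37],[40,-258,186,0,-0.39],[40,-271,196,0,-0.396],[40,-278,201,0,-0.396],[40,-278,201,0,-0.396],[40,-278,201,0,-0.396]]]'
python3 - <<'E'
from h import *
go(.5785,-.0565,.07,-.076+np.pi/2)
snap('top','pics/t4.png');b=snap('side','pics/s4.png')
A=b['pixels'][160:270,225:345];cv2.imwrite('pics/c4.png',cv2.resize(A,(654,600),interpolation=cv2.INTER_CUBIC))
E
```

```text
clock: 4.9
position: [0.5779, -0.0564, 0.1129]
ee_rot: [-2.303, -2.135, 0.001]
wrist_force: [0.5, 0.2, -2.1]
finger_gap: 0.481
shift [-0.1  0.6 42.9] turn 0.0002 pos [ 0.5779 -0.0564  0.1129] tilt [-1.2e-03  5.0e-04 -1.0e+00] F [ 0.5  0.2 -2.1] gap 45.8 t 4.9
```

View pics/c4.png

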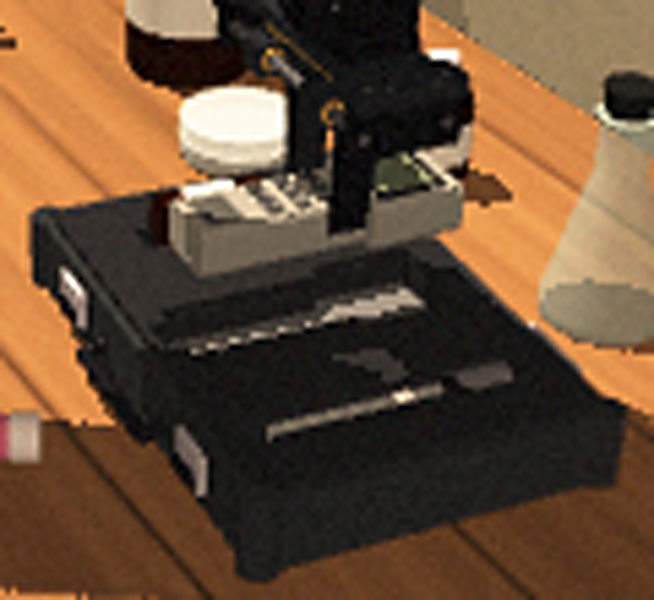

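The side view shows the meter held level above its cutout. Next I'll overlay the predicted T rim and floor on the initial pictures to check the foam's pose.

Run:
```python
from h import *
c=np.array([.5735,-.0565]);y=-.076
R=np.array([[np.cos(y),-np.sin(y)],[np.sin(y),np.cos(y)]])
T=[(-.0865,.025),(-.0865,-.025),(.0185,-.025),(.0185,-.035),(.0865,-.035),(.0865,.035),(.0185,.035),(.0185,.025)]
F=[(-.105,.1575),(-.105,-.1575),(.105,-.1575),(.105,.1575)]
out=[]
for n,f,(x,yy,w,h),s in(('top','pics/t0.png',(232,140,125,96),6),('side','pics/s0.png',(225,185,125,80),6)):
    m=load(n); i=cv2.imread(f)[yy:yy+h,x:x+w]; i=cv2.resize(i,None,fx=s,fy=s,interpolation=cv2.INTER_CUBIC)
    i=np.clip(i.astype(float)*1.6,0,255).astype(np.uint8)
    for q,z,col in((T,.05,(0,0,255)),(T,.024,(0,255,0)),(F,.05,(255,255,0))):
        p=(w2p(m,[[*(c+R@v),z] for v in q])-[x,yy]+.5)*s-.5
        cv2.polylines(i,[np.round(p).astype(int)],True,col,1)
    out.append(i)
o=out[0];cv2.imwrite('pics/ov.png',out[0]);cv2.imwrite('pics/ov2.png',out[1])
```

```text
(no output)
```

View pics/ov.png

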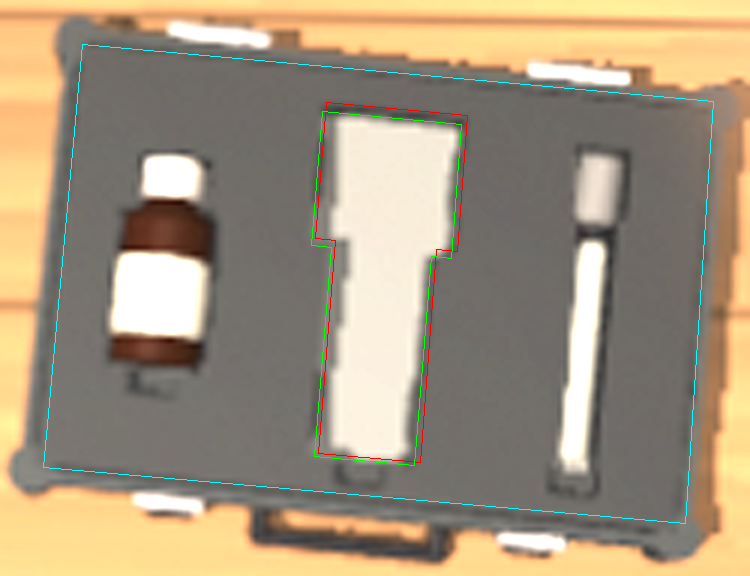

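View pics/ov2.png

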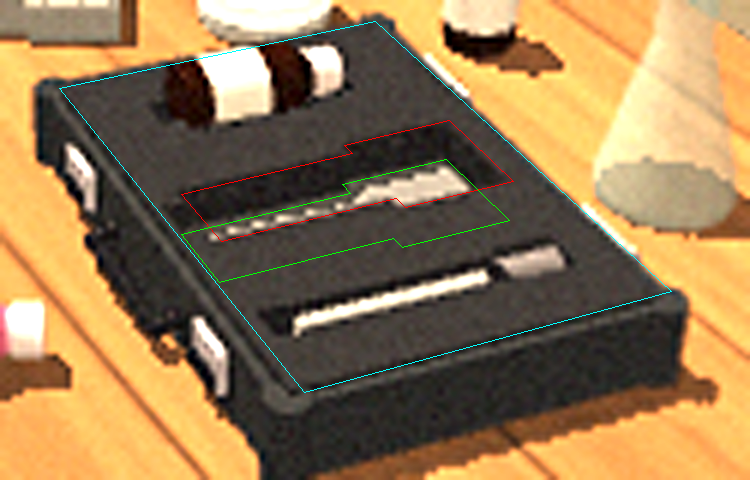

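Run:
```python
from h import *
m=load('top'); f=lambda u:c2n(u,6,232,140)
c=np.array([.5735,-.0565]);y=-.076
R=np.array([[np.cos(y),-np.sin(y)],[np.sin(y),np.cos(y)]])
def loc(uv,z): print(np.round((p2w(m,f(uv),z)[:,:2]-c)@R*1000,1))
loc([(172.5,175),(160.5,295),(163,335)],.055)   # expect y=105
loc([(601,175),(582,360)],.035)               # expect y=-105
loc([(172,155),(155,365)],.055)   # bottle ends x
loc([(361,475)],.036)                         # notch, expect y=0
loc([(455,160),(452,190),(427,270),(419,350),(412,440)],.024) # right floor edges, -35 / -25 (less 3.5 at grips)
```

```text
[[ 42.8 107.3]
 [-16.6 108. ]
 [-36.  105.1]]
[[  65.2 -106. ]
 [ -28.1 -103.1]]
[[ 52.7 108.4]
 [-51.  107.7]]
[[-94.5   1.9]]
[[ 67.9 -33.5]
 [ 52.6 -33.1]
 [ 11.2 -23.7]
 [-29.2 -22.8]
 [-74.3 -22.9]]
```

Run:
```python
from h import *
b=load('side');s=manip.state();y=-.076
R=np.array([[np.cos(y),-np.sin(y)],[np.sin(y),np.cos(y)]])
p=s['position'][:2]+R@[-.005,0]; z0=s['position'][2]-.0138
i=b['pixels'][190:225,250:315].copy();S=12
i=np.clip(cv2.resize(i,None,fx=S,fy=S,interpolation=cv2.INTER_CUBIC)*1.0,0,255).astype(np.uint8)
M=[(-.0825,.023),(-.0825,-.023),(.0225,-.023),(.0225,-.033),(.0825,-.033),(.0825,.033),(.0225,.033),(.0225,.023)]
for z,c in((z0,(0,255,0)),(z0+.03,(0,0,255))):
    q=(w2p(b,[[*(p+R@v),z] for v in M])-[250,190]+.5)*S-.5
    cv2.polylines(i,[np.round(q).astype(int)],True,c,1)
cv2.imwrite('pics/c5.png',i)
```

```text
(no output)
```

View pics/c5.png

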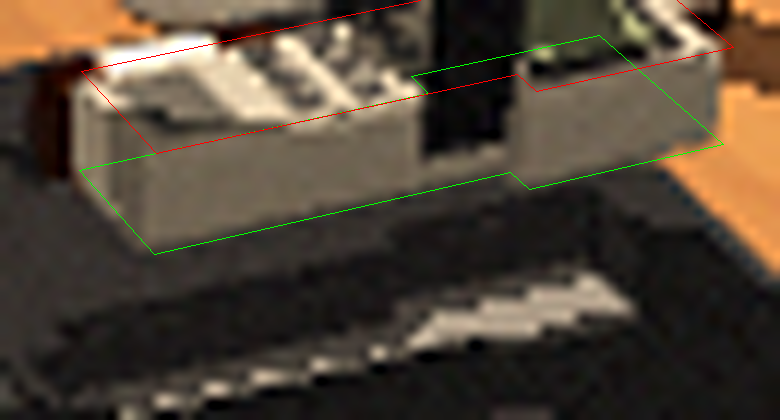

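```bash
python3 -m pendant '[[[40,1.2,1,10,0],[40,1.2,1,25,0],[40,1.2,1,38,0],[40,1.2,1,44,0],[40,1.2,1,46,0],[40,1.2,1,48,0],[40,1.2,1,50,0],[40,1.2,1,52,0],[40,1.2,1,52,0]]]'
python3 -c "
from h import *
go(.579,-.0553,.0535,-.076+np.pi/2)"
```

```text
clock: 5.9
position: [0.5795, -0.0559, 0.0616]
ee_rot: [2.304, 2.136, 0.0]
wrist_force: [0.0, 0.5, -2.6]
finger_gap: 0.481
shift [ 0.6 -0.5  8.1] turn 0.0001 pos [ 0.5795 -0.0559  0.0616] tilt [ 1.e-04  1.e-04 -1.e+00] F [ 0.   0.5 -2.6] gap 45.7 t 5.9
```

```bash
python3 -m pendant '[[[40,0.4,0,2,0],[40,0.4,0,4,0],[40,0.4,0,6,0],[40,0.4,0,8,0],[40,0.4,0,8.5,0],[40,0.4,0,8.5,0]]]'
python3 - <<'E'
from h import *
go(.579,-.0553,.0535,-.076+np.pi/2)
b=snap('side','pics/s6.png')
A=b['pixels'][185:255,240:340];cv2.imwrite('pics/c6.png',cv2.resize(A,(800,560),interpolation=cv2.INTER_CUBIC))
E
```

```text
clock: 6.5
position: [0.5798, -0.0549, 0.0534]
ee_rot: [2.304, 2.135, 0.002]
wrist_force: [0.8, 5.9, 3.4]
finger_gap: 0.48
shift [-0.5 -0.8 -0.1] turn -0.0002 pos [ 0.5798 -0.0549  0.0534] tilt [ 9.e-04  7.e-04 -1.e+00] F [0.8 5.9 3.4] gap 45.7 t 6.5
```

View pics/c6.png

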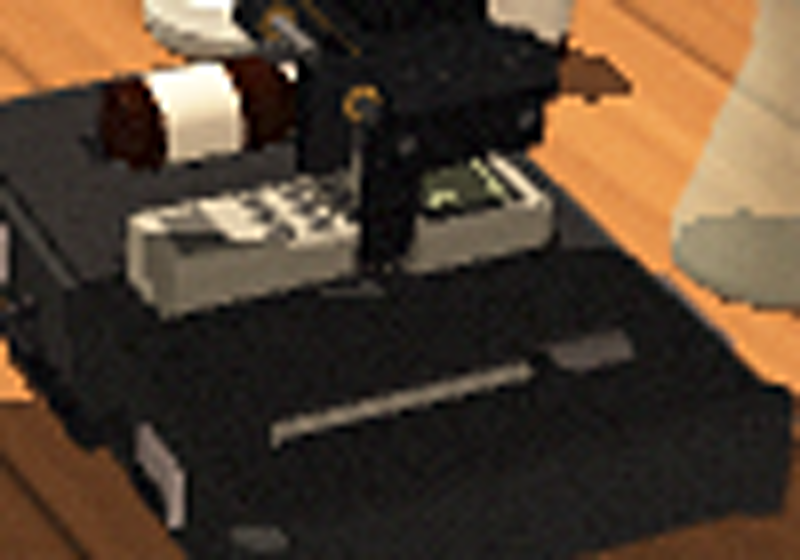

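The meter sits in the cutout, and the light upward force agrees. I'll release, lift, and turn the jaws along the meter so that both fingers can press evenly.

```bash
python3 -m pendant '[[[50,0,0,0,0],[70,0,0,0,0],[95,0,0,0,0],[95,0,0,0,0],[95,0,0,0,0],[95,0,0,-20,0],[95,0,0,-50,0],[95,0,0,-50,0.14],[95,0,0,-50,0.28],[95,0,0,-50,0.42],[95,0,0,-50,0.56],[95,0,0,-50,0.70],[95,0,0,-50,0.84],[95,0,0,-50,0.98],[95,0,0,-50,1.12],[95,0,0,-50,1.26],[95,0,0,-50,1.40],[95,0,0,-50,1.54],[95,0,0,-50,1.571],[95,0,0,-50,1.571]]]'
python3 - <<'E'
from h import *
go(.5735-.0025,-.0550,.0755,-.076)
b=snap('side','pics/s7.png')
A=b['pixels'][165:255,230:350];cv2.imwrite('pics/c7.png',cv2.resize(A,(800,600),interpolation=cv2.INTER_CUBIC))
E
```

```text
clock: 8.55
position: [0.5794, -0.0555, 0.1031]
ee_rot: [-3.139, 0.12, 0.0]
wrist_force: [-0.4, 0.6, -0.4]
finger_gap: 0.998
shift [-8.4  0.1 27.6] turn -0.0003 pos [ 0.5794 -0.0555  0.1031] tilt [-1.e-04  1.e-04 -1.e+00] F [-0.4  0.6 -0.4] gap 94.9 t 8.55
```

View pics/c7.png

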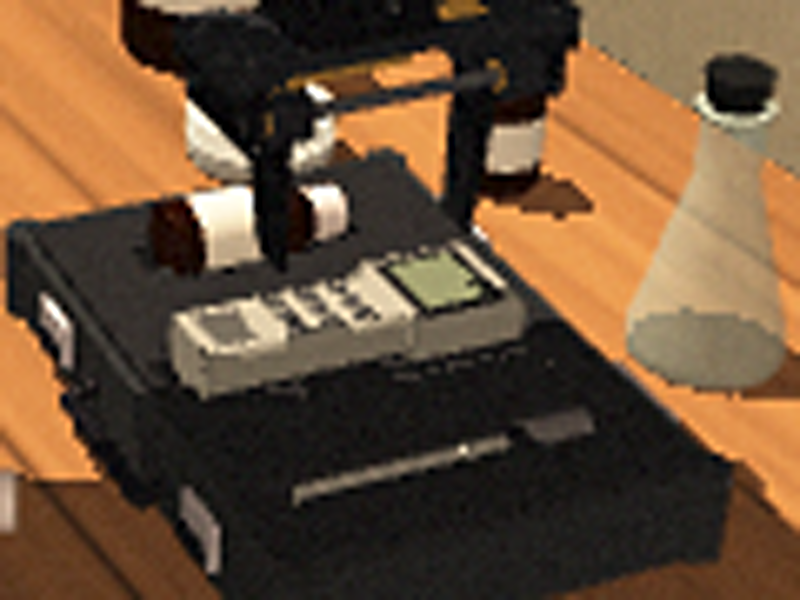

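It's lying in level at rest height, 11 pictures used. Now I'll press steadily.

```bash
python3 -m pendant '[[[95,-8.4,0,10,0],[95,-8.4,0,20,0],[95,-8.4,0,27,0],[95,-8.4,0,30,0],[95,-8.4,0,32,0],[95,-8.4,0,34,0],[95,-8.4,0,36,0],[95,-8.4,0,38,0],[95,-8.4,0,38,0]]]'
python3 -m pendant '[[[95,0,0,2,0],[95,0,0,4,0],[95,0,0,6,0],[95,0,0,8,0],[95,0,0,8,0]]]'
python3 -c "
from h import *
go(.571,-.055,.0535,-.076);print(manip.state()['wrist_torque'])"
```

```text
clock: 9.5
position: [0.5716, -0.0549, 0.0656]
ee_rot: [3.139, -0.119, 0.002]
wrist_force: [0.7, -0.8, 2.8]
finger_gap: 1.0
clock: 10.0
position: [0.5709, -0.0548, 0.0567]
ee_rot: [-3.139, 0.119, 0.001]
wrist_force: [-0.0, 1.1, 0.0]
finger_gap: 0.999
shift [0.1 0.2 3.2] turn -0.0 pos [ 0.5709 -0.0548  0.0567] tilt [-7.e-04  2.e-04 -1.e+00] F [-0.   1.1  0. ] gap 95.0 t 10.0
[-0.09458641  0.08487882 -0.01676552]
```

```bash
python3 -m pendant '[[[95,0,0,1,0],[95,0,0,2,0],[95,0,0,3,0],[95,0,0,3,0]]]'
python3 -m pendant '[[[95,0,0,0.7,0],[95,0,0,1.4,0],[95,0,0,1.4,0],[95,0,0,1.4,0]]]'
python3 -c "
from h import *
go(.571,-.055,.0535,-.076);print(manip.state()['wrist_torque'])"
```

```text
clock: 10.4
position: [0.571, -0.0548, 0.0543]
ee_rot: [-3.139, 0.119, 0.0]
wrist_force: [-1.9, 0.6, 6.0]
finger_gap: 0.995
clock: 10.8
position: [0.571, -0.0548, 0.0542]
ee_rot: [3.139, -0.119, 0.001]
wrist_force: [-4.8, 0.4, 21.2]
finger_gap: 0.999
shift [-0.   0.2  0.7] turn 0.0001 pos [ 0.571  -0.0548  0.0542] tilt [ 6.e-04 -1.e-04 -1.e+00] F [-4.8  0.4 21.2] gap 95.0 t 10.8
[0.06366149 1.3645686  0.02013299]
```

Firm stop at z = 0.0542 under both fingers, against 0.054 expected for home. Next is the bottle: lift, shut the fingers and move above it.

```bash
python3 -m pendant '[[[95,0,0,-15,0],[60,0,0,-40,0],[30,0,0,-60,0],[0,0,0,-60,0],[0,0,0,-60,0],[0,0,0,-60,0],[0,0,0,-60,0]]]'
python3 -c "
from h import *
go(.5665,.051,.08,-.076)"
```

```text
clock: 11.5
position: [0.5707, -0.0548, 0.1117]
ee_rot: [-3.139, 0.119, 0.003]
wrist_force: [-0.0, 1.1, 0.1]
finger_gap: 0.551
shift [ -12.2 -105.2   31.8] turn -0.0 pos [ 0.5707 -0.0548  0.1117] tilt [-1.6e-03  4.0e-04 -1.0e+00] F [-0.   1.1  0.1] gap 52.4 t 11.5
```

```bash
python3 -m pendant '[[[0,-4,-25,0,0],[0,-8,-60,0,0],[0,-12,-95,0,0],[0,-12,-105,0,0],[0,-12,-105,0,0],[0,-12,-105,0,0],[0,-12,-105,0,0],[0,-12,-105,0,0],[0,-12,-105,15,0],[0,-12,-105,26,0],[0,-12,-105,30,0],[0,-12,-105,32,0],[0,-12,-105,32,0]]]'
python3 -m pendant '[[[0,0,0,2,0],[0,0,0,4,0],[0,0,0,6,0],[0,0,0,8,0],[0,0,0,10,0],[0,0,0,10,0]]]'
python3 -m pendant '[[[0,0,0,2,0],[0,0,0,4,0],[0,0,0,6,0],[0,0,0,8,0],[0,0,0,8,0]]]'
```

```text
clock: 12.8
position: [0.5672, 0.0507, 0.0807]
ee_rot: [-3.139, 0.12, 0.0]
wrist_force: [-1.2, -0.2, 0.2]
finger_gap: 0.003
clock: 13.4
position: [0.5677, 0.0508, 0.0713]
ee_rot: [-3.139, 0.119, -0.003]
wrist_force: [1.1, -0.6, 2.8]
finger_gap: 0.005
clock: 13.9
position: [0.5672, 0.0508, 0.0625]
ee_rot: [-3.139, 0.119, -0.0]
wrist_force: [1.3, -0.0, 1.2]
finger_gap: 0.004
```

```bash
python3 -m pendant '[[[0,0,0,1,0],[0,0,0,2,0],[0,0,0,3,0],[0,0,0,3,0]]]'
python3 -m pendant '[[[0,0,0,0.7,0],[0,0,0,1.4,0],[0,0,0,1.4,0],[0,0,0,1.4,0]]]'
```

```text
clock: 14.3
position: [0.567, 0.0508, 0.0601]
ee_rot: [-3.139, 0.119, 0.0]
wrist_force: [-1.8, 0.1, 8.9]
finger_gap: 0.004
clock: 14.7
position: [0.5671, 0.0509, 0.0599]
ee_rot: [-3.139, 0.119, -0.001]
wrist_force: [-6.3, 0.4, 21.9]
finger_gap: 0.005
```

Firm stop at z = 0.0599, against 0.060 for home. I'll back off and check.

```bash
python3 -m pendant '[[[0,0,0,-10,0],[0,0,0,-40,0],[0,0,0,-80,0],[0,0,0,-110,0],[0,-25,-35,-120,0],[0,-50,-75,-120,0],[0,-70,-110,-120,0],[0,-90,-150,-120,0],[0,-105,-190,-120,0],[0,-115,-220,-120,0],[0,-115,-250,-120,0],[0,-115,-250,-120,0],[0,-115,-250,-120,0]]]'
python3 - <<'E'
from h import *
a=snap('top','pics/t8.png');b=snap('side','pics/s8.png')
c=np.array([.5735,-.0553]);y=-.076
R=np.array([[np.cos(y),-np.sin(y)],[np.sin(y),np.cos(y)]])
M=[(-.0825,.023),(-.0825,-.023),(.0225,-.023),(.0225,-.033),(.0825,-.033),(.0825,.033),(.0225,.033),(.0225,.023)]
out=[]
for m,(x,yy,w,h),s in((a,(240,145,110,90),3.6),(b,(230,190,110,80),3.6)):
    i=m['pixels'][yy:yy+h,x:x+w]; j=cv2.resize(i,None,fx=s,fy=s,interpolation=cv2.INTER_CUBIC);k=j.copy()
    q=(w2p(m,[[*(c+R@v),.054] for v in M])-[x,yy]+.5)*s-.5
    cv2.polylines(k,[np.round(q).astype(int)],True,(0,0,255),1)
    r=np.hstack([j,k]);out.append(r)
o=np.vstack(out);print(o.shape);cv2.imwrite('pics/c8.png',cv2.resize(o,(min(800,o.shape[1]),min(600,o.shape[0]))))
E
```

```text
clock: 16.0
position: [0.471, 0.3088, 0.178]
ee_rot: [3.139, -0.117, -0.001]
wrist_force: [0.0, 0.1, 0.8]
finger_gap: 0.001
(612, 792, 3)
```

View pics/c8.png

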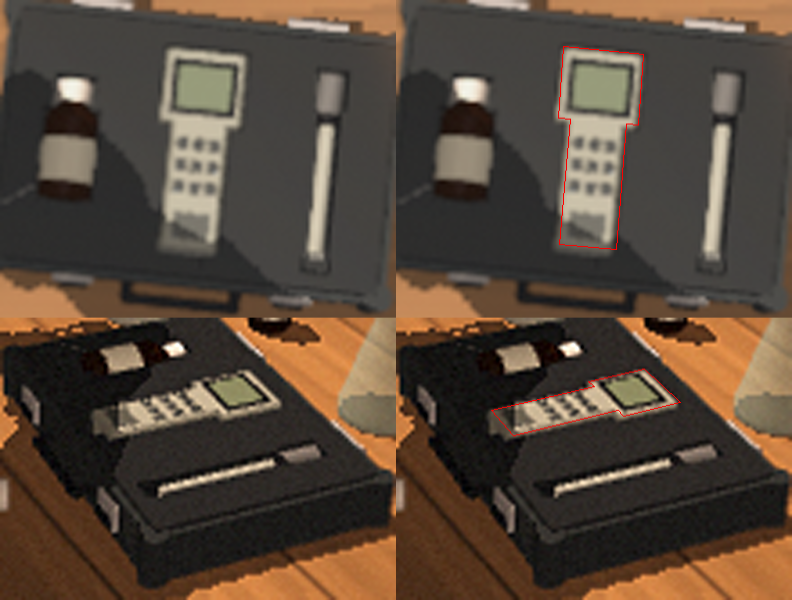

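The final picture shows both items flush and level, and the meter's outline matches the predicted seated pose. The electrode is untouched and the arm is clear, so I'm handing in.

```bash
python3 -c "
from rig import ticket
print(ticket.finish_job())"
```

```text
the job is handed in; nothing more can be done
None
```

The meter is in its cutout, display up, and both the meter and the amber bottle are pressed home. I handed the job in at about 16 s; no verdict was reported.

- **Meter:** I laid it in the cutout, let go, and pressed it with the open fingers along its length. It stopped firmly at z = 54.2 mm with about 21 N; fully home is 54.0 mm.
- **Bottle:** I pressed it with shut fingers, about midway between the foam grips. It stopped firmly at z = 59.9 mm with about 22 N; fully home is 60.0 mm.
- **Final check:** In the last top view the meter's outline agrees with the predicted seated pose. In the side view it looks up to a few mm off along its length, and I left that because the cutout allows only 4 mm at each end. The electrode is in place in both views. The other glassware and bottles were mostly outside those crops, but the arm kept clear of them.
- **Disagreement on the way:** Two estimates of where the foam lies differed by 1–2 mm sideways. I aimed between them, and the meter went in with about 6 N of side force.

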